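Press a casting mould shut with a quick clamp and free it

ROBOT

A 6-joint arm with a two-finger parallel gripper is mounted at the origin on the work surface. World frame = base frame: x ahead of the robot, y to its left, z up, the work surface at z = 0. Lengths are in m, angles in rad, forces in N, time in s.
With the tool pointing down it reaches from about 0.225 to 0.725 m from the base axis. Payload 3.1 kg.
Tool frame: the origin (TCP) lies on the centre line of the jaws, within the pads' length; the fingertips stand 19 mm ahead of it and the grasp point (between the pads) is the TCP; z points along the fingers, y is the direction in which the jaws open and shut (so a half turn about z gives the same grasp; the last joint's range is limited). The gripper opens to 85 mm and grips with 20 to 120 N. Pads are 22 mm wide; open, the fingers measure 114 mm over their backs; the gripper's body (76 mm by 85 mm) begins 54 mm behind the grasp point. The pads swing forward as they close: fully open they stand 13 mm farther back than shut.
Start: joints at [-1.434, 0.048, 0.099, 1.622, 0, 1.443], TCP at [0.137, -0.507, 0.25] pointing down, gripper open.
Joint ranges: [-2.91, 2.91], [-0.99, 1.94], [-1.21, 1.42], [-2.12, 2.29], [-1.49, 1.47], [-3.14, 3.14]. Speed limits (rad/s): [2.79, 2.79, 3.14, 3.14, 3.14, 3.14].

INTERFACE

Orientations are given as a rotation vector (axis times angle).
In Python, from workcell import * gives the robot as it stands. The module is installed in compiled form; this text tells all that it offers.
- The arm moves only by the tool jog_arm, never from a script. Its argument "motion" is a list of rows, each a list of 6 numbers: the shift along the tool's x, y, z in mm, then the turn, a rotation vector about the tool's x, y, z in degrees. In form: [[dx, dy, dz, rx, ry, rz], ...]. A call has 1 to 8 rows; each row is the pose to reach, as a shift and turn from the pose measured when the call began, along the tool's axes at that moment; what a row does not reach only later rows make up. A row lasts 1/12 s, in which the tool goes at most 41.7 mm and 7.16 degrees, less where a joint would pass 70% of its speed; a pose out of reach is approached as far as the arm can. A call with a gripper value outside its range is refused whole. "claw" is the finger opening in mm, from 0 to 85.4, set as the call begins (left out, the last holds). The fingers move at their own pace and stop on an object; "squeeze" is the grip in N (left out, the last holds). Time passes only in rows, so rows that repeat a pose let the fingers close. It gives the time, the measured TCP pose, the force and the opening at its end, in the units of the state.
- read_state(): the state, without advancing time (a new reading comes with each control period).
- get_image(name): name is "scene" or "top"; returns the picture (400x640x3 uint8, blue, green, red); there is no depth.
- get_calibration(name): a dict with "camera_matrix" (3x3 intrinsics, pixels), "xyz" and "attitude" of the camera in the world. Camera axes: x right, y up, looking along -z (the intrinsics and any distortion apply to the point x, -y, -z); pixel columns grow to the right and rows downward; lengths in m; the calibration is good to about 2 mm. A picture is of the moment at which its call begins. get_calibration takes no time and is no camera call.
- sign_off(): hands the job in, once; it reports no verdict.
Trained networks look in the newest picture that a camera, given by its name, has taken for a name from the list of things; names that differ only in an ending like _2 or _b are one class to them, and where a whole thing is asked for, a point or a joint stands for the part that bears it (a point fixed in the world has none). Each returns a list of dicts, best first, with "score" (0 to 1); they miss things now and then, are a little off and sometimes report something else, mostly with a low value. They report only what shows in the picture. A call takes as long as a camera call.
- search_frame(camera, label): "extent" ([centre column, centre row, width, height] in pixels, round what is visible of it).
The state is a dict: "clock": time; "joints": joint angles; "joint_velocities": joint speeds; "joint_efforts": joint torques, N m; "tcp_pos": TCP position; "orientation": TCP orientation; "force": force on the tool from outside, world axes, zero at the start; "wrist_torque": the same for the moment, N m; "finger_gap": finger opening in m.
Only numpy, scipy, OpenCV 4.12 (cv2) and the standard library are available. Lean on these libraries where they do the work, as an engineer would, in place of code of your own. Each camera call takes 0.05 s, during which the arm holds its last target.

TASK

Press the two halves of the blue casting mould fully together with the quick clamp: squeeze and let go its trigger again and again until the jaw has shut the mould and, with the trigger let go, keeps it firmly clamped, but do not over-tighten it, for the mould cracks. Then press down the release tab at the clamp's rear and keep it down until the jaw has run fully back, and leave the mould shut and free. Move the jaw and the mould with the trigger and tab only, never by hand, and do not disturb the other things on the bench.

Things in the scene. Friction and masses are not known exactly. Their poses are not given: they have to be found in the camera images.
- squeeze_mid (a point): Fixed point of the bolted-down bench clamp where a squeezing gripper belongs, 130 mm above the bench. Axes: y along the steel bar towards the far jaw (forward), z up, x across. A gripper centred here, opened to about 70 mm along y, straddles handle and trigger, and closes to 36 mm; 2 mm further back is better: the rear finger then only braces on the handle, and its force is the trigger load.
- handle_back (a point): Centre of the rear face of the upright fixed black handle, 16.5 mm behind squeeze_mid and 130 mm above the bench. Handle 28 mm across (x), 14 mm thick (y), top 150 mm above the bench. The grey housing under handle and trigger is 98 mm high, from 34 mm behind to 50 mm in front of squeeze_mid, 27 mm to either side: keep fingertips above 100 mm there.
- trigger_face (a point): Centre of the front (working) face of the black trigger blade, 130 mm above the bench; blade 26 mm wide (x), 12 mm thick, top 155 mm above the bench. At rest 35 mm in front of squeeze_mid; a full squeeze brings it 18 mm back towards the handle. y axis forward.
- trigger (a joint): Trigger angle: 0 at rest, 0.165 rad fully squeezed; hinge 112 mm under trigger_face. Spring: 4 N at trigger_face to start, 6 N at the end. The first 0.02 to 0.1 rad of each stroke is slack; the rest draws the bar, 65 mm per rad. Let it come fully back after each stroke. Load at trigger_face = spring + (4.5 N + force on the mould) / 1.7 or, by friction, up to 5 N more.
- bar (a joint): Travel of bar and far jaw: 0 = fully open (as it starts), to 0.045 m towards the housing. A fine ratchet holds it (it gives up to 3 mm when the trigger is let go). While the release tab is down a light spring runs it back to 0 in about 0.5 s. The jaw's pad sits on a screw foot set anywhere within 9 mm, unmeasured: it meets the shut mould at a travel of 0.012 to 0.022 m.
- mould (a joint): Gap between the mould halves: 0 = fully shut, up to 0.016 m. The far half slides on dowels, stays where left, and resists the jaw with only about 4 N until shut. From then on the jaw's sprung pad gives 1 mm per 2.5 N. Letting go of the trigger loses 2 to 8 N. Firm is 10 to 25 N on the mould with the trigger let go; under 8 N is too loose, over 35 N cracks it.
- release_top (a point): Centre of the top of the release tab, a level black plate 32 mm (x) by 36 mm (y), 94 mm above the bench, 66 mm behind squeeze_mid, behind the housing and above the bar's rear end. Its hinge line, along x, is 51 mm further forward and 50 mm lower, so its top goes 10 mm down and 10 mm rearward: press down and follow it (6 to 10 N); pressed straight down it drags on the fingers (up to 25 N).
- release (a joint): Release tab: near 0 at rest, grows to 0.22 rad when pressed fully. By 0.17 rad the bar is free. It springs back up when let go.
- jaw_top (a point): Top centre of the bar above the far jaw, 70 mm above the bench. The jaw is a dark steel block 30 x 16 x 58 mm under the bar's front end, its round rubber pad facing the mould. The bar is 24 mm wide, 12 mm high, toothed. Not to be touched.
- mould_mid (a point): Centre of the far, sliding mould half, a blue block 74 (x) x 28 (y) x 36 mm high, 30 mm above the bench below the bar. The like near half is fixed, 50 to 78 mm in front of squeeze_mid. Not to be touched.
- stick_a: wooden stirring stick 150 x 18 x 5 mm beside the clamp; bystander, leave alone. Origin under its centre.
- stick_b: wooden stirring stick 150 x 18 x 5 mm; bystander, leave alone. Origin under its centre.
- cup: clear mixing cup, 66 mm wide, 75 mm high, in front of the clamp on the robot's side; bystander, leave alone. Origin under its centre.
- tongs: steel crucible tongs, 240 mm long; bystander, leave alone. Origin under its centre.
- bottle: bottle 60 mm wide, 160 mm high; bystander, leave alone. Origin under its centre.
- jar: jar 70 mm wide, 70 mm high; bystander, leave alone. Origin under its centre.
- file: screwdriver-like hand tool with a wooden handle; bystander, leave alone. Origin under its centre.

How it is judged:
On the way, in this order (a step that is already met when the one before it is completed fails the run):
1. the mould is shut and stays clamped with more than 8 N, the trigger let go (value of joint mould below 0.0015 m and contact force between bar and mould above 8 N and value of joint trigger below 0.02 rad), for 0.3 s.
2. the release tab is pressed and the jaw lets go of the mould (value of joint release above 0.1 rad and contact force between bar and mould below 1 N), for 0.1 s.
At the end, for the whole second after the job is handed in: The mould is shut (gap under 1.5 mm), the jaw has run back to less than 6 mm of bar travel and does not touch the mould, trigger and release tab are back at rest (value of joint mould below 0.0015 m and value of joint bar below 0.006 m and contact force between bar and mould below 0.5 N and value of joint trigger below 0.02 rad and value of joint release below 0.06 rad).
It fails at once if the jaw pressed the mould with more than 35 N (contact force between bar and mould above 35 N).
It fails at once if the robot pushed the jaw or bar (contact force between any of the arm, the fingers and bar above 3 N).
It fails at once if the robot pushed the mould (contact force between any of the arm, the fingers and mould above 3 N).
It fails at once if a bystander was moved more than 30 mm (distance of any of stick_a, stick_b, cup, tongs, bottle, jar, file from where it was at the start of the episode above 0.03 m).
It also fails if it takes over 72 s, if anything falls off the work surface, if the arm or the gripper's body presses on something with over 40 N, if the wrist force passes 120 N, or if a joint passes its speed limit or range.

## Working session

There is one attempt and no reset: what is moved stays moved. The work goes in short steps, Python scripts to look and compute and a tool call to move; the robot and the scene stay as the last step left them, time stands still between calls to the robot, and variables do not carry over. Pictures are saved under pics/ and viewed, and the job is handed in when it is done.

Besides the shell and the picture viewer there is one more tool, called after "Call:" as a command line: name --pt "numbers of a row" for each row, then --argument value for the rest. jog_arm: Moves the arm, as the interface text tells. Its arguments: {"type":"object","properties":{"motion":{"type":"array","items":{"type":"array","items":{"type":"number"}}},"claw":{"type":"number"},"squeeze":{"type":"number"}},"required":["motion"]}

```bash
mkdir -p pics; python3 - <<'E'
from workcell import *
import cv2
print(read_state())
for n in("scene","top"):
    cv2.imwrite(f"pics/{n}0.png",get_image(n)); print(n,get_calibration(n))
for n in ("scene","top"):
  for l in ("trigger","release","jaw_top","mould","bar","release_top","trigger_face","handle_back"):
    try: print(n,l,search_frame(n,l)[:2])
    except Exception as e: print(l,e)
print(read_state()['clock'])
E
```

```text
{'clock': 0.0, 'joints': array([-1.43377515e+00,  4.87521723e-02,  9.75772070e-02,  1.62199425e+00,
       -1.02721948e-05,  1.44301989e+00]), 'joint_velocities': array([-5.28856086e-04,  6.90965942e-04, -2.57995741e-04, -4.21146505e-05,
        5.73539528e-05,  7.33611198e-04]), 'joint_efforts': array([-2.72604211e-04, -3.38780665e+01,  3.20016181e+01,  2.03374465e-02,
       -2.13916701e-04,  1.31302606e-06]), 'tcp_pos': array([ 0.13731805, -0.50613234,  0.24910603]), 'orientation': array([-3.11174562e+00, -4.14415763e-01,  3.33391661e-05]), 'force': array([ 0.08202958, -0.8303931 ,  0.37491361]), 'wrist_torque': array([ 0.02072839,  0.04134277, -0.02949966]), 'finger_gap': 0.08550342014519847}
scene {'camera_matrix': array([[432.82221562,   0.        , 325.27780471],
       [  0.        , 432.82221562, 210.27910945],
       [  0.        ,   0.        ,   1.        ]]), 'xyz': array([ 1.20486992, -0.65792648,  1.02668468]), 'attitude': array([0.76838657, 0.31195161, 0.7466978 ])}
top {'camera_matrix': array([[373.92358651,   0.        , 321.99166144],
       [  0.        , 373.9235
[... 826 characters left out ...]
27.6, 67.5, 68.0], 'score': 0.85}, {'extent': [301.9, 236.5, 14.0, 13.8], 'score': 0.59}]
top trigger [{'extent': [314.7, 208.4, 107.6, 50.1], 'score': 0.74}]
top release [{'extent': [362.2, 195.5, 16.0, 19.0], 'score': 0.64}]
top jaw_top [{'extent': [312.2, 205.9, 90.7, 31.1], 'score': 0.77}]
top mould [{'extent': [298.4, 209.9, 14.6, 28.4], 'score': 0.48}]
top bar [{'extent': [311.5, 207.2, 87.6, 32.4], 'score': 0.57}]
top release_top [{'extent': [362.9, 192.9, 16.1, 21.3], 'score': 0.57}]
top trigger_face [{'extent': [328.4, 197.2, 7.9, 18.7], 'score': 0.57}, {'extent': [321.2, 245.1, 28.8, 27.1], 'score': 0.44}]
top handle_back [{'extent': [313.8, 208.5, 108.3, 51.0], 'score': 0.88}]
0.9
```

```bash
python3 - <<'E'
import cv2
a=cv2.imread("pics/top0.png"); cv2.imwrite("pics/topc.png",cv2.resize(a[150:270,240:400],None,fx=5,fy=5,interpolation=cv2.INTER_CUBIC))
a=cv2.imread("pics/scene0.png"); cv2.imwrite("pics/scenec.png",cv2.resize(a[160:280,250:410],None,fx=5,fy=5,interpolation=cv2.INTER_CUBIC))
E
```

```text
(no output)
```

View pics/top0.png

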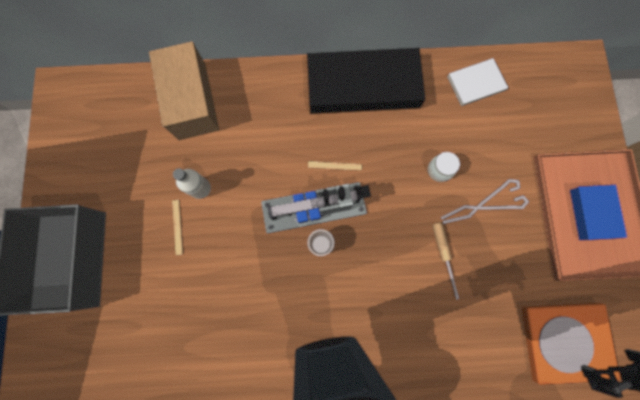

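View pics/scene0.png

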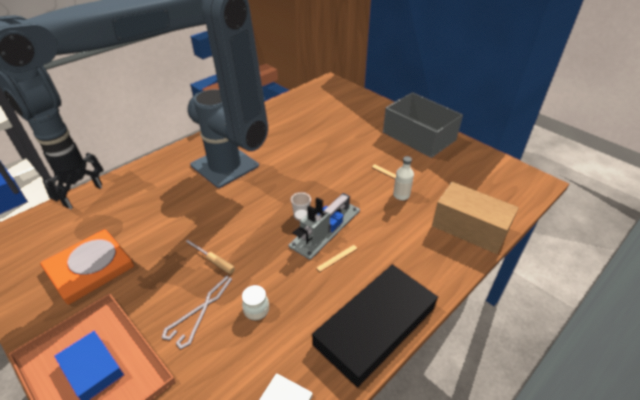

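```bash
ls pics
```

```text
scene0.png
scenec.png
top0.png
topc.png
```

View pics/topc.png

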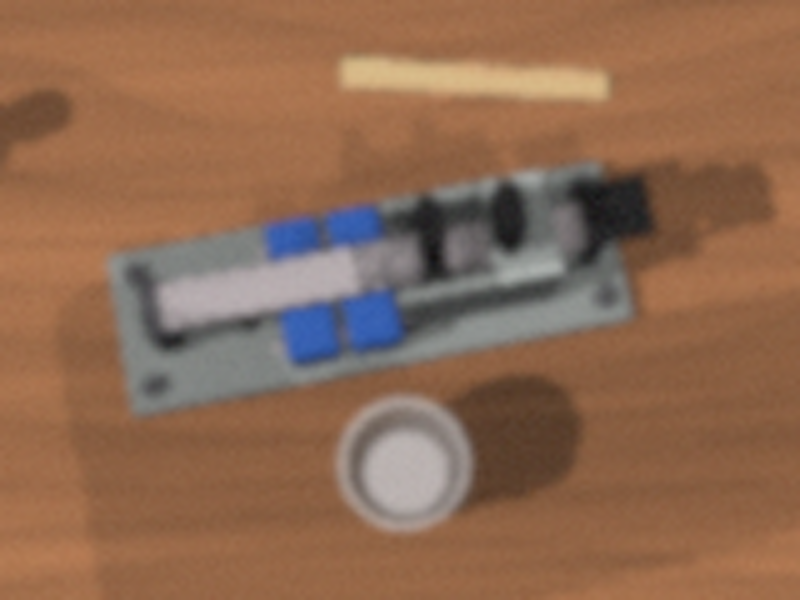

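View pics/scenec.png

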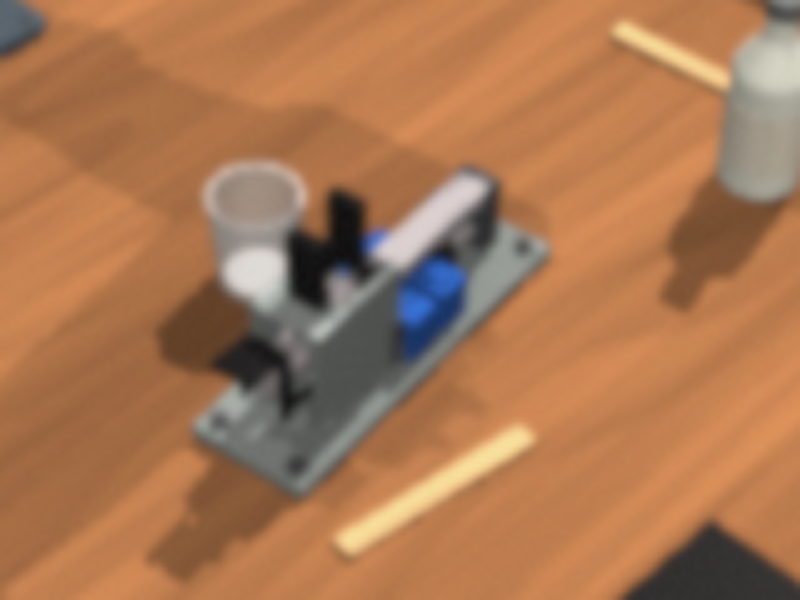

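```bash
cat > h.py <<'E'
from workcell import *
import numpy as np, cv2
from scipy.spatial.transform import Rotation as R
from scipy.optimize import least_squares
def proj(n,P):
    c=get_calibration(n); p=R.from_rotvec(c["attitude"]).inv().apply(np.atleast_2d(P)-c["xyz"])
    q=np.c_[p[:,0],-p[:,1],-p[:,2]]@np.array(c["camera_matrix"]).T
    return q[:,:2]/q[:,2:]
def ray(n,px,z):
    c=get_calibration(n); d=np.linalg.inv(c["camera_matrix"])@np.array([*px,1.]); d=R.from_rotvec(c["attitude"]).apply([d[0],-d[1],-d[2]])
    return c["xyz"]+d*(z-c["xyz"][2])/d[2]
def clamp2w(s,P):
    c,sn=np.cos(s[2]),np.sin(s[2]) # y axis heading s[2]
    P=np.atleast_2d(P); f=np.array([c,sn]); r=np.array([sn,-c])
    return np.c_[s[:2]+P[:,:1]*r+P[:,1:2]*f,P[:,2]]
E
cat > fit.py <<'E'
from h import *
T=lambda u,v:((u+.5)/5-.5+240,(v+.5)/5-.5+150)
S=lambda u,v:((u+.5)/5-.5+250,(v+.5)/5-.5+160)
obs=[("top",T(617,208),(0,-66,94)),("top",T(508,212),(0,-9.5,150)),("top",T(430,232),(0,29,155)),
("top",T(403,340),(None,50,48)),("top",T(380,207),(None,50,48)),("top",T(352,349),(None,78,48)),("top",T(326,213),(None,78,48)),
("scene",S(248,360),(0,-66,94)),("scene",S(308,240),(0,-9.5,150)),("scene",S(347,197),(0,29,155))]
print("tab w",ray("top",obs[0][1],.094),"trig w",ray("top",obs[2][1],.155), "scene tab",ray("scene",obs[7][1],.094),"trig",ray("scene",obs[9][1],.155))
a=ray("top",obs[0][1],.094);b=ray("top",obs[2][1],.155)
# resolve which side
def pts(s):
    out=[]
    sg=[1,-1,1,-1];k=0
    for n,px,p in obs:
        if p[0] is None: p=(-37*sg[k],p[1],p[2]);k+=1
        out.append(proj(n,clamp2w(s,np.array(p)/1000))[0]-px)
    return np.array(out)
d=b-a; h=np.arctan2(d[1],d[0])
s0=[*(a[:2]+.066*d[:2]/np.hypot(*d[:2])),h]
for f in (lambda s:pts(s).ravel(),lambda s:pts(s)[:7].ravel(),lambda s:pts(s)[[0,1,2,7,8,9]].ravel(),lambda s:pts(s)[7:].ravel()):
    r=least_squares(f,s0,x_scale=[.01,.01,.1],loss="soft_l1"); print(r.x.round(4),np.degrees(r.x[2]).round(2),r.cost)
    print(pts(r.x).round(1).tolist())
E
python3 fit.py
```

```text
tab w [ 0.52761828 -0.08633986  0.094     ] trig w [0.50792938 0.00879211 0.155     ] scene tab [ 0.52744156 -0.08381209  0.094     ] trig [0.51372982 0.01176072 0.155     ]
[ 0.5169 -0.0199  1.7213] 98.62 3.4839682703807062
[[-0.4, 0.4], [0.3, -0.7], [-0.1, -1.9], [0.1, 0.1], [-0.9, -0.6], [-0.3, 0.5], [-0.5, 0.3], [-0.5, 0.1], [-1.1, -0.1], [-1.0, 0.3]]
[ 0.5161 -0.0205  1.713 ] 98.15 2.1012485206225966
[[-0.1, 0.9], [0.6, -0.4], [0.2, -1.7], [0.2, 0.3], [-0.6, -0.5], [-0.2, 0.5], [-0.2, 0.3], [-1.0, 0.0], [-1.4, -0.1], [-1.3, 0.3]]
[ 0.5156 -0.0192  1.7534] 100.46 2.1093213394472743
[[-0.9, 0.0], [0.0, -0.3], [-0.3, -1.0], [0.4, 1.1], [-1.4, 0.6], [0.1, 1.8], [-1.0, 1.8], [-0.0, 0.1], [-1.1, -0.3], [-1.4, -0.1]]
[ 0.5186 -0.0178  1.7064] 97.77 0.08765340624589202
[[-1.3, 0.1], [-0.6, -1.3], [-1.1, -2.8], [-1.0, -0.7], [-1.6, -1.5], [-1.4, -0.5], [-1.2, -0.7], [0.2, -0.1], [-0.2, -0.2], [0.0, 0.3]]
```

```bash
cat > yaw.py <<'E'
from h import *
T=lambda u,v:((u+.5)/5-.5+240,(v+.5)/5-.5+150)
for a,b in (((600,165),(110,258)),((632,318),(135,412)),):
    p,q=ray("top",T(*a),.008),ray("top",T(*b),.008); print(p,q,np.degrees(np.arctan2(*(q-p)[1::-1])))
p,q=ray("top",T(403,340),.048),ray("top",T(380,207),.048); d=p-q; print("mould x dir",np.degrees(np.arctan2(d[1],d[0]))-90,np.hypot(*d[:2]))
s=[.517,-.0193,np.radians(98.7)]
for nm,O,t in(("top",(240,150),"pics/ov_t.png"),("scene",(250,160),"pics/ov_s.png")):
    im=cv2.imread(f"pics/{nm}0.png")[O[1]:O[1]+120,O[0]:O[0]+160]; im=cv2.resize(im,None,fx=5,fy=5,interpolation=cv2.INTER_CUBIC)
    def box(x0,x1,y0,y1,z0,z1,col):
        P=np.array([(x,y,z) for z in(z0,z1) for x,y in((x0,y0),(x1,y0),(x1,y1),(x0,y1))])/1000
        q=((proj(nm,clamp2w(s,P))-O+.5)*5-.5).astype(int)
        cv2.polylines(im,[q[4:]],True,col,1)
        if z0<z1: cv2.polylines(im,[q[:4]],True,col,1); [cv2.line(im,tuple(map(int,q[i])),tuple(map(int,q[i+4])),col,1) for i in range(4)]
    box(-14,14,-16.5,-2.5,98,150,(0,255,0)); box(-13,13,23,35,98,155,(0,255,255)); box(-16,16,-84,-48,94,94,(255,255,0))
    box(-37,37,50,78,12,48,(0,0,255)); box(-27,27,-34,50,98,98,(255,255,255))
    cv2.imwrite(t,im)
E
python3 yaw.py
```

```text
[ 0.57030411 -0.08887569  0.008     ] [0.53217341 0.18183799 0.008     ] 98.01751197637356
[ 0.48443754 -0.1001335   0.008     ] [0.4473291  0.16997941 0.008     ] 97.82239792121773
mould x dir -263.1295370968194 0.07168467606523525
```

View pics/ov_t.png

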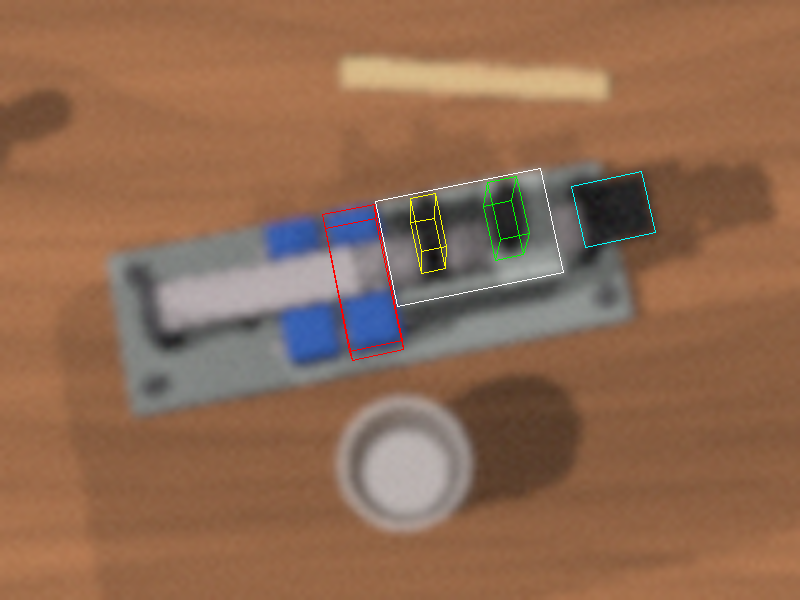

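View pics/ov_s.png

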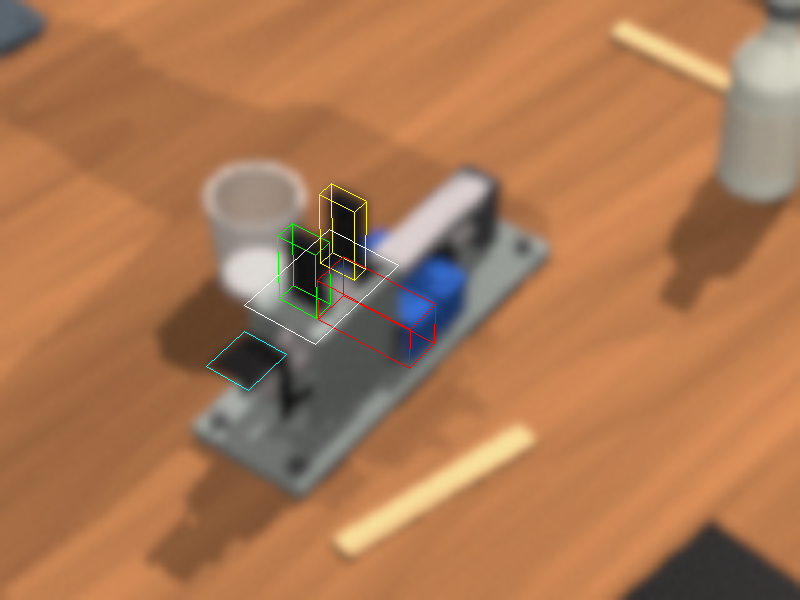

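```bash
cat >> h.py <<'E'
S=np.array([.5175,-.019,np.radians(98.1)])
def go(P,s=S):
    st=read_state(); t=clamp2w(s,np.array(P)/1000)[0]; Rt=R.from_rotvec(st["orientation"]); h=s[2]+np.pi
    y=np.array([np.cos(h),np.sin(h),0]); z=np.array([0,0,-1.]); D=R.from_matrix(np.c_[np.cross(y,z),y,z])
    print("shift",(Rt.inv().apply(t-st["tcp_pos"])*1000).round(1),"turn",np.degrees((Rt.inv()*D).as_rotvec()).round(2))
def where(s=S):
    st=read_state(); d=st["tcp_pos"]-[s[0],s[1],0]; f=np.array([np.cos(s[2]),np.sin(s[2])]); r=np.array([f[1],-f[0]])
    F=st["force"]
    print("t",round(st["clock"],2),"clamp xyz",(np.array([d[:2]@r,d[:2]@f,d[2]])*1000).round(1),"F",np.array([F[:2]@r,F[:2]@f,F[2]]).round(2),"gap",round(st["finger_gap"]*1000,1))
E
python3 -c "
from h import *
go((0,0,220)); where()"
```

```text
shift [ 494.5 -371.2   30.3] turn [0.   0.   7.07]
t 0.9 clamp xyz [-445.1 -429.3  250.4] F [-0.61 -0.29 -0.69] gap 85.2
```

Call:
jog_arm --pt "494 -371 30 0 0 7" --pt "494 -371 30 0 0 7" --pt "494 -371 30 0 0 7" --pt "494 -371 30 0 0 7" --pt "494 -371 30 0 0 7" --pt "494 -371 30 0 0 7" --pt "494 -371 30 0 0 7" --pt "494 -371 30 0 0 7" --claw 85.4 --squeeze 60

```text
clock: 1.57
tcp_pos: [0.3428, -0.2424, 0.2343]
orientation: [3.133, 0.223, 0.001]
force: [0.9, -0.4, 0.7]
finger_gap: 0.0854
```

```bash
python3 -c "
from h import *
go((0,0,220)); where()"
```

```text
shift [ 204.5 -196.4   14.3] turn [ 0.06 -0.04  0.04]
t 1.57 clamp xyz [-204.4 -196.5  234.3] F [ 0.83 -0.54  0.73] gap 85.4
```

Call:
jog_arm --pt "204.5 -196.5 14 0 0 0" --pt "204.5 -196.5 14 0 0 0" --pt "204.5 -196.5 14 0 0 0" --pt "204.5 -196.5 14 0 0 0" --pt "204.5 -196.5 14 0 0 0" --pt "204.5 -196.5 14 0 0 0" --pt "204.5 -196.5 14 0 0 0" --pt "204.5 -196.5 14 0 0 0"

```text
clock: 2.23
tcp_pos: [0.52, -0.0139, 0.219]
orientation: [-3.131, -0.234, -0.003]
force: [-1.0, -0.7, -0.3]
finger_gap: 0.0856
```

```bash
python3 -c "
from h import *
go((0,0,132)); where()
cv2.imwrite('pics/s1.png',cv2.resize(get_image('scene')[110:270,220:420],None,fx=4,fy=4,interpolation=2))
cv2.imwrite('pics/t1.png',cv2.resize(get_image('top')[120:270,220:420],None,fx=4,fy=4,interpolation=2))
where()"
```

```text
shift [-3.4  4.9 87. ] turn [-0.11 -0.11  0.44]
t 2.23 clamp xyz [  3.2   4.7 219. ] F [-1.04 -0.55 -0.29] gap 85.6
t 2.33 clamp xyz [  0.3   1.3 219.8] F [-0.9   0.37  0.58] gap 85.3
```

View pics/s1.png

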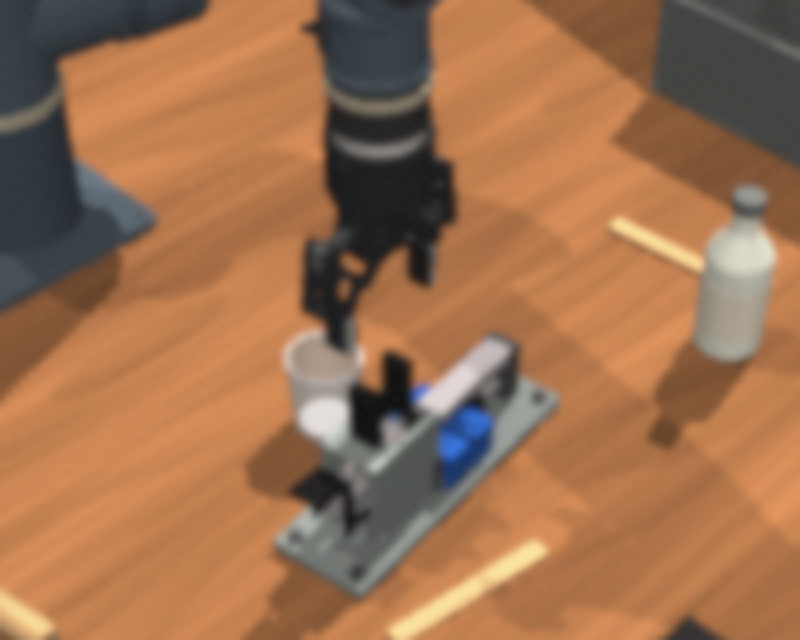

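View pics/t1.png

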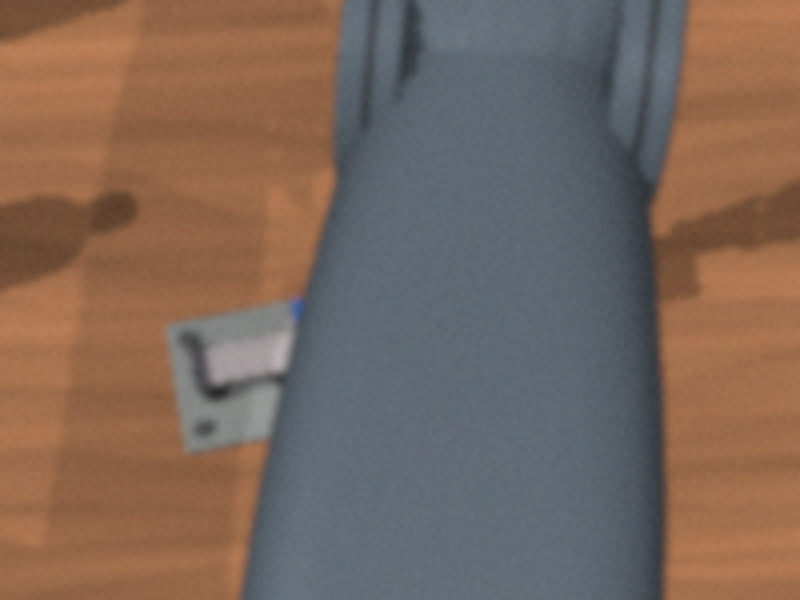

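The gripper hovers above the handle (crop 368,410) and the trigger (398,380), and its fingers straddle the two. I'll go down now.

Call:
jog_arm --pt "0 0 30 0 0 0" --pt "0 0 60 0 0 0" --pt "0 0 88 0 0 0" --pt "0 0 88 0 0 0" --pt "0 0 88 0 0 0"

```text
clock: 2.75
tcp_pos: [0.5154, -0.0187, 0.1304]
orientation: [3.133, 0.225, -0.008]
force: [-0.2, 0.1, 1.1]
finger_gap: 0.0855
```

```bash
python3 -c "
from h import *
cv2.imwrite('pics/s2.png',cv2.resize(get_image('scene')[110:270,220:420],None,fx=4,fy=4,interpolation=2))
where();go((0,0,130))"
```

```text
t 2.8 clamp xyz [ -0.2   0.2 132.6] F [ 0.85 -0.33  1.12] gap 85.4
shift [0.2 0.2 2.6] turn [0.07 0.04 0.13]
```

View pics/s2.png

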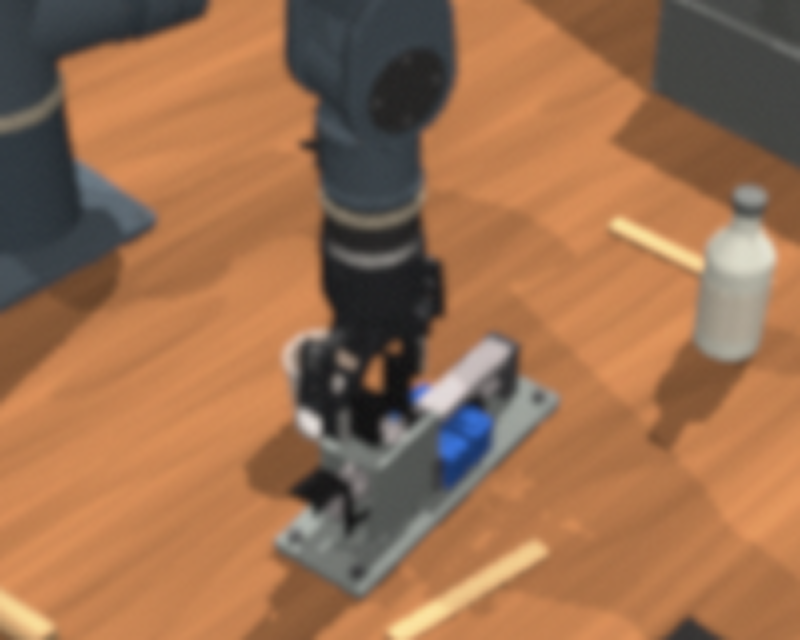

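Call:
jog_arm --pt "0 5 0 0 0 0" --pt "0 10 0 0 0 0" --pt "0 14 0 0 0 0" --pt "0 14 0 0 0 0"

```text
clock: 3.13
tcp_pos: [0.5206, -0.0325, 0.1352]
orientation: [-3.133, -0.225, -0.006]
force: [-0.3, 3.9, 2.5]
finger_gap: 0.0857
```

```bash
python3 -c "
from h import *
where()"
```

```text
t 3.13 clamp xyz [  1.2 -13.8 135.2] F [0.21 3.94 2.53] gap 85.7
```

Call:
jog_arm --pt "0 3 0 0 0 0" --pt "0 6 0 0 0 0" --pt "0 8 0 0 0 0" --pt "0 8 0 0 0 0"

```text
clock: 3.47
tcp_pos: [0.5215, -0.0377, 0.1354]
orientation: [-3.126, -0.226, -0.006]
force: [-0.5, 10.6, 1.2]
finger_gap: 0.0854
```

```bash
python3 -c "
from h import *
where()"
```

```text
t 3.47 clamp xyz [  1.3 -19.1 135.4] F [ 1.04 10.58  1.22] gap 85.4
```

Call:
jog_arm --pt "0 4 2 0 0 0" --pt "0 8 3 0 0 0" --pt "0 8 3 0 0 0" --pt "0 8 3 0 0 0"

```text
clock: 3.8
tcp_pos: [0.5227, -0.0429, 0.1341]
orientation: [-3.119, -0.229, -0.008]
force: [-3.8, 7.6, 6.6]
finger_gap: 0.0857
```

```bash
python3 -c "
from h import *
where()"
```

```text
t 3.8 clamp xyz [  1.8 -24.4 134.1] F [-2.72  8.1   6.56] gap 85.7
```

Call:
jog_arm --pt "0 4 0 0 0 0" --pt "0 4 0 0 0 0"

```text
clock: 3.97
tcp_pos: [0.5227, -0.0434, 0.1339]
orientation: [-3.11, -0.231, -0.008]
force: [-1.4, 10.7, 0.4]
finger_gap: 0.0853
```

```bash
python3 -c "
from h import *
where()
cv2.imwrite('pics/s3.png',cv2.resize(get_image('scene')[110:270,220:420],None,fx=4,fy=4,interpolation=2))
where()
cv2.imwrite('pics/t3.png',cv2.resize(get_image('top')[120:270,220:420],None,fx=4,fy=4,interpolation=2))
where();print(read_state()['orientation'])"
```

```text
t 3.97 clamp xyz [  1.8 -24.9 133.9] F [ 0.11 10.77  0.36] gap 85.3
t 4.02 clamp xyz [  1.8 -24.8 134. ] F [ 0.35 10.01  1.52] gap 85.4
t 4.07 clamp xyz [  1.8 -24.8 134. ] F [-0.32 10.54  0.56] gap 85.7
[-3.11053931 -0.23104904 -0.00760892]
```

View pics/s3.png

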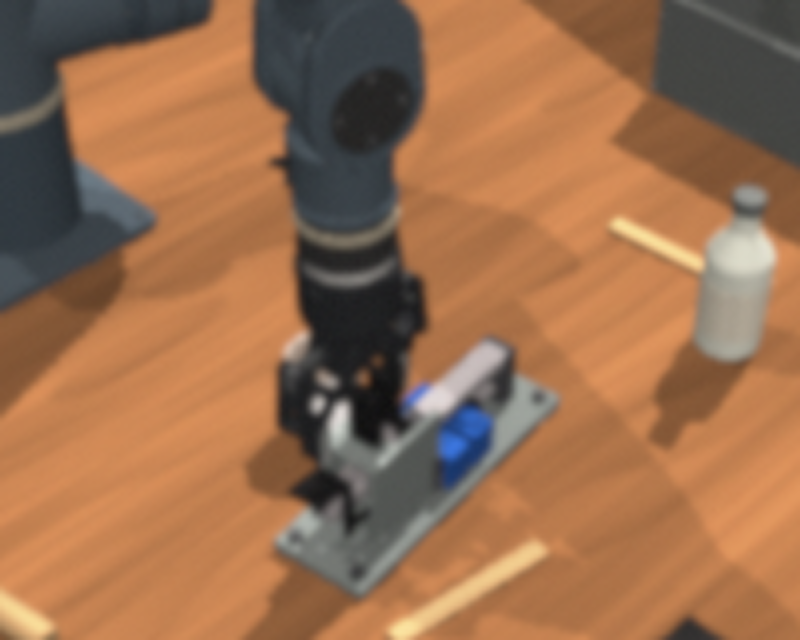

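```bash
python3 -c "
from h import *
go((0,1,130))"
```

```text
shift [ -1.6 -25.7   4.5] turn [-1.26 -0.37  0.4 ]
```

Call:
jog_arm --pt "-1.5 -10 2 0 0 0" --pt "-1.5 -20 4 -1.2 -0.4 0.4" --pt "-1.5 -26 4.5 -1.2 -0.4 0.4" --pt "-1.5 -26 4.5 -1.2 -0.4 0.4"

```text
clock: 4.4
tcp_pos: [0.5174, -0.0171, 0.1302]
orientation: [3.133, 0.225, -0.0]
force: [0.2, 0.0, -0.6]
finger_gap: 0.0856
```

```bash
python3 -c "
from h import *
where();go((0,0,130))
cv2.imwrite('pics/s4.png',cv2.resize(get_image('scene')[160:260,270:410],None,fx=5,fy=5,interpolation=2))
where();go((0,0,130))"
```

```text
t 4.4 clamp xyz [  0.2   1.9 130.2] F [ 0.17  0.   -0.62] gap 85.6
shift [-0.2  1.9  0.2] turn [0.   0.01 0.1 ]
t 4.45 clamp xyz [  0.3   1.2 130.2] F [ 0.24 -0.37  0.81] gap 85.7
shift [-0.3  1.2  0.2] turn [0.02 0.01 0.07]
```

View pics/s4.png

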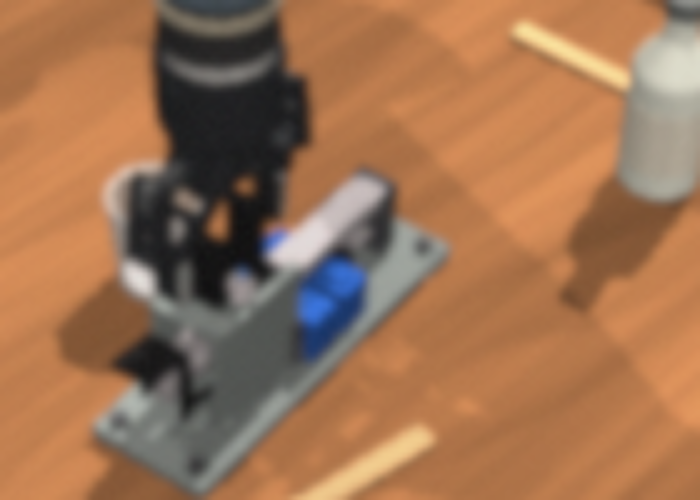

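Call:
jog_arm --pt "0 7 0 0 0 0" --pt "0 14 0 -0.3 0 0" --pt "0 20 1 -0.6 0 0" --pt "0 25 2 -1 0 0" --pt "0 27 2 -1 0 0" --pt "0 27 2 -1 0 0"

```text
clock: 4.95
tcp_pos: [0.5217, -0.0422, 0.1297]
orientation: [3.124, 0.224, 0.005]
force: [-2.2, 9.2, 6.2]
finger_gap: 0.0855
```

```bash
python3 -c "
from h import *
where();go((0,-24,131))"
```

```text
t 4.95 clamp xyz [  0.9 -23.5 129.7] F [-0.89  9.43  6.25] gap 85.5
shift [-0.9  0.5 -1.3] turn [ 0.54 -0.15  0.1 ]
```

Call:
jog_arm --pt "0 4 0 0 0 0" --pt "0 5 0 0 0 0"

```text
clock: 5.12
tcp_pos: [0.5218, -0.0434, 0.1293]
orientation: [-3.131, -0.226, -0.005]
force: [-0.3, 12.8, 0.3]
finger_gap: 0.0855
```

```bash
python3 -c "
from h import *
where()
cv2.imwrite('pics/s5.png',get_image('scene'))
where();go((0,1,130))"
```

```text
t 5.12 clamp xyz [  0.8 -24.8 129.3] F [ 1.51 12.73  0.35] gap 85.5
t 5.17 clamp xyz [  0.8 -24.8 129.3] F [ 1.78 12.17  0.98] gap 85.2
shift [ -0.7 -25.8  -0.6] turn [-0.14 -0.18  0.16]
```

Call:
jog_arm --pt "-0.7 -10 0 0 0 0" --pt "-0.7 -20 -0.5 0 0 0" --pt "-0.7 -26 -0.5 0 0 0" --pt "-0.7 -26 -0.5 0 0 0"

```text
clock: 5.5
tcp_pos: [0.5173, -0.0178, 0.13]
orientation: [-3.132, -0.227, -0.005]
force: [-0.1, 0.8, -0.1]
finger_gap: 0.0853
```

```bash
cat > trk.py <<'E'
from h import *
import sys
# bar travel: predicted tip px vs travel
def jawshift(f):
    a=cv2.imread("pics/scene0.png").astype(np.float32); b=cv2.imread(f).astype(np.float32)
    up=8; x0,y0,x1,y1=326,190,352,216
    T=cv2.resize(a[y0:y1,x0:x1],None,fx=up,fy=up,interpolation=2); W=cv2.resize(b[y0-6:y1+14,x0-16:x1+6],None,fx=up,fy=up,interpolation=2)
    m=cv2.matchTemplate(W,T,cv2.TM_CCOEFF_NORMED); _,v,_,l=cv2.minMaxLoc(m); return (l[0]/up-16,l[1]/up-6,v)
q=proj("scene",clamp2w(S,[(0,.16,.07),(0,.15,.07)])); print("10mm ->",(q[1]-q[0]).round(2))
for f in sys.argv[1:]: print(f,jawshift(f))
E
python3 -c "
from h import *
where();go((0,0,130))
im=get_image('scene');cv2.imwrite('pics/s6f.png',im)
cv2.imwrite('pics/s6.png',cv2.resize(im[160:260,270:410],None,fx=5,fy=5,interpolation=2))
where()"; python3 trk.py pics/s5.png pics/s6f.png
```

```text
t 5.5 clamp xyz [ -0.    1.2 130. ] F [-0.03  0.84 -0.06] gap 85.3
shift [ 0.   1.2 -0. ] turn [-0.06 -0.18  0.2 ]
t 5.55 clamp xyz [1.0e-01 8.0e-01 1.3e+02] F [-0.2  -0.29  0.69] gap 85.4
10mm -> [-1.76  1.61]
pics/s5.png (-1.75, 1.5, 0.9359142184257507)
pics/s6f.png (-1.125, 1.0, 0.9156674146652222)
```

View pics/s6.png

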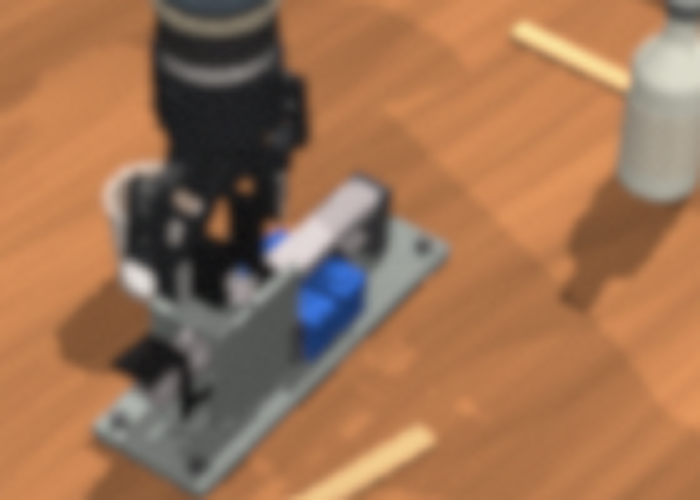

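Call:
jog_arm --pt "0 7 0 0 0 0" --pt "0 14 0 -0.3 0 0" --pt "0 20 1 -0.6 0 0" --pt "0 25 2 -1 0 0" --pt "0 28 2 -1 0 0" --pt "0 30 2 -1 0 0" --pt "0 30 2 -1 0 0"

```text
clock: 6.13
tcp_pos: [0.5215, -0.0436, 0.1292]
orientation: [3.129, 0.23, 0.009]
force: [-1.9, 13.4, 7.8]
finger_gap: 0.085
```

```bash
python3 -c "
from h import *
where()
cv2.imwrite('pics/s7.png',get_image('scene'))
where();go((0,1,130))"; python3 trk.py pics/s7.png
```

```text
t 6.13 clamp xyz [  0.5 -24.9 129.2] F [-1.000e-02  1.355e+01  7.800e+00] gap 85.0
t 6.18 clamp xyz [  0.5 -24.8 129.2] F [-1.82 13.59  8.55] gap 85.3
shift [ -0.4 -25.8  -0.9] turn [ 0.26 -0.32  0.3 ]
10mm -> [-1.76  1.61]
pics/s7.png (-3.0, 2.5, 0.9239689111709595)
```

Call:
jog_arm --pt "-0.4 -10 0 0 0 0" --pt "-0.4 -20 -0.5 0.3 0 0" --pt "-0.4 -26 -0.8 0.3 -0.3 0.2" --pt "-0.4 -26 -0.8 0.3 -0.3 0.2"

```text
clock: 6.52
tcp_pos: [0.5174, -0.0178, 0.1298]
orientation: [3.133, 0.225, -0.0]
force: [-0.2, -0.2, -0.4]
finger_gap: 0.0856
```

```bash
python3 -c "
from h import *
where();go((0,0,130))
im=get_image('scene');cv2.imwrite('pics/s8f.png',im)
cv2.imwrite('pics/s8.png',cv2.resize(im[160:260,270:410],None,fx=5,fy=5,interpolation=2))
where()"; python3 trk.py pics/s8f.png
```

```text
t 6.52 clamp xyz [  0.    1.2 129.8] F [-0.23 -0.19 -0.4 ] gap 85.6
shift [-0.   1.2 -0.2] turn [0.04 0.   0.13]
t 6.57 clamp xyz [1.000e-01 7.000e-01 1.297e+02] F [ 0.07 -0.69  0.85] gap 85.6
10mm -> [-1.76  1.61]
pics/s8f.png (-2.0, 1.75, 0.8800234198570251)
```

View pics/s8.png

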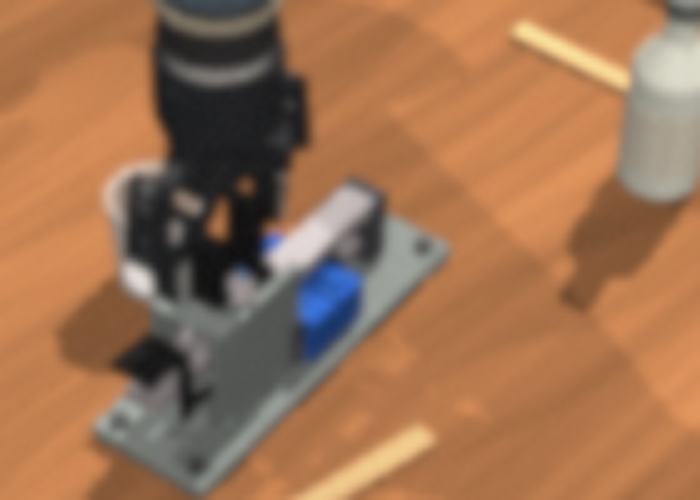

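Call:
jog_arm --pt "0 7 0 0 0 0" --pt "0 14 0 -0.3 0 0" --pt "0 18 0 -0.6 0 0" --pt "0 18 0 -0.6 0 0"

```text
clock: 6.9
tcp_pos: [0.5197, -0.0336, 0.1296]
orientation: [3.131, 0.226, 0.001]
force: [-1.5, 9.6, 2.5]
finger_gap: 0.0855
```

```bash
python3 -c "
from h import *
where()"
```

```text
t 6.9 clamp xyz [ 1.000e-01 -1.470e+01  1.296e+02] F [-0.17  9.71  2.54] gap 85.5
```

Call:
jog_arm --pt "0 3 0 -0.1 0 0" --pt "0 6 0 -0.2 0 0" --pt "0 6 0 -0.2 0 0"

```text
clock: 7.15
tcp_pos: [0.5201, -0.036, 0.1293]
orientation: [-3.128, -0.228, -0.002]
force: [-0.9, 12.6, 2.2]
finger_gap: 0.0854
```

```bash
python3 -c "
from h import *
where()"
```

```text
t 7.15 clamp xyz [  0.2 -17.1 129.3] F [ 0.86 12.65  2.2 ] gap 85.4
```

Call:
jog_arm --pt "0 3 0 -0.1 0 0" --pt "0 6 0 -0.2 0 0" --pt "0 6 0 -0.2 0 0"

```text
clock: 7.4
tcp_pos: [0.5203, -0.0374, 0.1289]
orientation: [-3.118, -0.229, -0.002]
force: [-1.0, 13.8, 2.1]
finger_gap: 0.0852
```

```bash
python3 -c "
from h import *
where()
cv2.imwrite('pics/s9.png',get_image('scene'))
where();go((0,1,130))"; python3 trk.py pics/s9.png
```

```text
t 7.4 clamp xyz [  0.2 -18.7 128.9] F [ 0.98 13.76  2.08] gap 85.2
t 7.45 clamp xyz [  0.2 -18.6 128.9] F [ 1.88 13.12  2.35] gap 85.3
shift [ -0.1 -19.6  -0.8] turn [-0.83 -0.12  0.32]
10mm -> [-1.76  1.61]
pics/s9.png (-3.0, 2.5, 0.9163067936897278)
```

Call:
jog_arm --pt "0 4 0 -0.2 0 0" --pt "0 7 0 -0.4 0 0" --pt "0 8 0 -0.5 0 0" --pt "0 8 0 -0.5 0 0"

```text
clock: 7.78
tcp_pos: [0.5208, -0.0397, 0.1286]
orientation: [-3.112, -0.233, -0.003]
force: [-1.9, 16.1, 1.8]
finger_gap: 0.0854
```

```bash
python3 -c "
from h import *
where()
cv2.imwrite('pics/s10.png',get_image('scene'))
where();go((0,1,130))"; python3 trk.py pics/s10.png
```

```text
t 7.78 clamp xyz [  0.3 -20.9 128.6] F [ 0.38 16.18  1.78] gap 85.4
t 7.83 clamp xyz [  0.3 -21.  128.6] F [ 0.32 16.59  3.3 ] gap 85.4
shift [ -0.2 -22.   -1. ] turn [-1.19 -0.19  0.46]
10mm -> [-1.76  1.61]
pics/s10.png (-3.25, 2.75, 0.9116390347480774)
```

Call:
jog_arm --pt "0 4 0 -0.2 0 0" --pt "0 7 0 -0.4 0 0" --pt "0 9 0 -0.5 0 0" --pt "0 9 0 -0.5 0 0"

```text
clock: 8.17
tcp_pos: [0.5212, -0.0415, 0.1281]
orientation: [-3.102, -0.237, -0.004]
force: [-1.5, 19.0, 3.2]
finger_gap: 0.0856
```

```bash
python3 -c "
from h import *
where()
cv2.imwrite('pics/s11.png',get_image('scene'))
where();go((0,1,130))"; python3 trk.py pics/s11.png
```

```text
t 8.17 clamp xyz [  0.5 -22.8 128.1] F [ 1.22 19.04  3.24] gap 85.6
t 8.22 clamp xyz [  0.5 -22.8 128.1] F [-0.05 20.07  3.92] gap 85.4
shift [ -0.2 -23.9  -1.2] turn [-1.74 -0.26  0.64]
10mm -> [-1.76  1.61]
pics/s11.png (-3.5, 3.0, 0.9129936695098877)
```

Call:
jog_arm --pt "0 4 0 -0.2 0 0" --pt "0 8 0 -0.4 0 0" --pt "0 9 0 -0.5 0 0" --pt "0 9 0 -0.5 0 0"

```text
clock: 8.55
tcp_pos: [0.5215, -0.043, 0.1275]
orientation: [-3.091, -0.241, -0.005]
force: [-1.0, 19.4, 3.5]
finger_gap: 0.0853
```

```bash
python3 -c "
from h import *
where()
cv2.imwrite('pics/s12.png',get_image('scene'))
where();go((0,1,130))"; python3 trk.py pics/s12.png
```

```text
t 8.55 clamp xyz [  0.6 -24.4 127.5] F [ 1.7  19.35  3.52] gap 85.3
t 8.6 clamp xyz [  0.6 -24.3 127.5] F [ 0.72 19.94  3.88] gap 85.5
shift [ -0.2 -25.4  -1.5] turn [-2.34 -0.34  0.83]
10mm -> [-1.76  1.61]
pics/s12.png (-3.75, 3.125, 0.9106524586677551)
```

Call:
jog_arm --pt "0 -10 0 -0.5 0 0" --pt "-0.2 -20 -1 -1.5 0 0.4" --pt "-0.2 -26 -1.5 -2.3 -0.3 0.8" --pt "-0.2 -26 -1.5 -2.3 -0.3 0.8" --pt "-0.2 -26 -1.5 -2.3 -0.3 0.8" --pt "-0.2 -26 -1.5 -2.3 -0.3 0.8" --pt "-0.2 -26 -1.5 -2.3 -0.3 0.8" --pt "-0.2 -26 -1.5 -2.3 -0.3 0.8"

```text
clock: 9.27
tcp_pos: [0.5174, -0.0183, 0.1299]
orientation: [-3.133, -0.221, -0.001]
force: [0.8, -0.6, -0.5]
finger_gap: 0.0854
```

```bash
python3 -c "
from h import *
where();go((0,0,130))
im=get_image('scene');cv2.imwrite('pics/s13f.png',im)
cv2.imwrite('pics/s13.png',cv2.resize(im[160:260,270:410],None,fx=5,fy=5,interpolation=2))
where()"; python3 trk.py pics/s13f.png
```

```text
t 9.27 clamp xyz [ -0.    0.7 129.9] F [ 0.67 -0.65 -0.55] gap 85.4
shift [ 0.   0.7 -0.1] turn [-0.03 -0.03 -0.04]
t 9.32 clamp xyz [-1.000e-01  8.000e-01  1.299e+02] F [ 0.58 -0.77 -0.09] gap 85.4
10mm -> [-1.76  1.61]
pics/s13f.png (-2.25, 2.0, 0.8548170924186707)
```

View pics/s13.png

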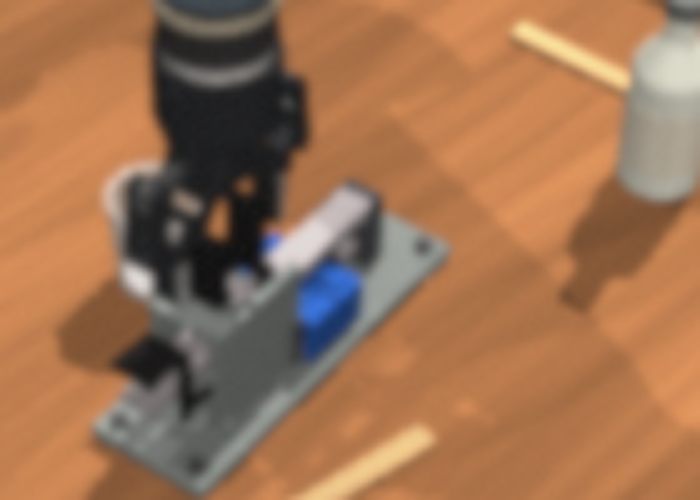

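Call:
jog_arm --pt "0 7 0 0 0 0" --pt "0 12 0 -0.3 0 0" --pt "0 15 0 -0.6 0 0" --pt "0 15 0 -0.6 0 0"

```text
clock: 9.65
tcp_pos: [0.5191, -0.0307, 0.13]
orientation: [3.131, 0.222, 0.002]
force: [-0.6, 7.4, 2.2]
finger_gap: 0.0852
```

```bash
python3 -c "
from h import *
where()"
```

```text
t 9.65 clamp xyz [-1.00e-01 -1.18e+01  1.30e+02] F [0.46 7.4  2.16] gap 85.2
```

Call:
jog_arm --pt "0 3 0 -0.3 0 0" --pt "0 5 0 -0.5 0 0" --pt "0 5 0 -0.5 0 0"

```text
clock: 9.9
tcp_pos: [0.5193, -0.0316, 0.1299]
orientation: [3.133, 0.225, 0.003]
force: [-1.6, 11.9, 2.3]
finger_gap: 0.085
```

```bash
python3 -c "
from h import *
where();get_image('scene');where()"
```

```text
t 9.9 clamp xyz [  0.  -12.7 129.9] F [ 0.08 11.98  2.3 ] gap 85.0
t 9.95 clamp xyz [  0.  -12.6 130. ] F [ 0.9  11.49  1.84] gap 85.0
```

Call:
jog_arm --pt "0 3 0 -0.3 0 0" --pt "0 6 0 -0.6 0 0" --pt "0 6 0 -0.6 0 0"

```text
clock: 10.2
tcp_pos: [0.5196, -0.0325, 0.1299]
orientation: [-3.132, -0.229, -0.004]
force: [-1.9, 13.2, 2.8]
finger_gap: 0.0853
```

```bash
python3 -c "
from h import *
where();get_image('scene');where();go((0,1,130))"
```

```text
t 10.2 clamp xyz [ 1.000e-01 -1.370e+01  1.299e+02] F [-0.07 13.33  2.84] gap 85.3
t 10.25 clamp xyz [ 1.000e-01 -1.360e+01  1.299e+02] F [ 0.98 12.89  2.83] gap 85.3
shift [ -0.1 -14.6  -0.1] turn [-0.07 -0.17  0.28]
```

Call:
jog_arm --pt "0 4 0 -0.3 0 0" --pt "0 8 0 -0.6 0 0" --pt "0 10 0 -0.9 0 0" --pt "0 10 0 -0.9 0 0"

```text
clock: 10.58
tcp_pos: [0.5202, -0.0356, 0.1299]
orientation: [-3.13, -0.235, -0.007]
force: [-2.9, 17.1, 4.0]
finger_gap: 0.0856
```

```bash
python3 -c "
from h import *
where();get_image('scene');where();go((0,1,130))"
```

```text
t 10.58 clamp xyz [  0.3 -16.8 129.9] F [-0.44 17.32  4.  ] gap 85.6
t 10.63 clamp xyz [  0.3 -16.8 129.9] F [ 0.39 17.47  4.24] gap 85.4
shift [ -0.1 -17.8  -0.1] turn [-0.11 -0.25  0.49]
```

Call:
jog_arm --pt "0 4 0 -0.3 0 0" --pt "0 8 0 -0.6 0 0" --pt "0 10 0 -0.9 0 0" --pt "0 10 0 -0.9 0 0"

```text
clock: 10.97
tcp_pos: [0.5207, -0.0382, 0.1298]
orientation: [-3.128, -0.241, -0.009]
force: [-3.1, 18.4, 4.3]
finger_gap: 0.0853
```

```bash
python3 -c "
from h import *
where();get_image('scene');where();go((0,1,130))"
```

```text
t 10.97 clamp xyz [  0.4 -19.4 129.8] F [-0.5  18.64  4.35] gap 85.3
t 11.02 clamp xyz [  0.5 -19.4 129.8] F [ 1.07 18.07  4.02] gap 85.6
shift [ -0.2 -20.4  -0.2] turn [-0.22 -0.33  0.71]
```

Call:
jog_arm --pt "0 4 0 -0.3 0 0" --pt "0 8 0 -0.6 0 0" --pt "0 11 0 -0.9 0 0" --pt "0 11 0 -0.9 0 0"

```text
clock: 11.35
tcp_pos: [0.5212, -0.0405, 0.1295]
orientation: [-3.123, -0.248, -0.01]
force: [-2.7, 21.3, 4.6]
finger_gap: 0.0851
```

```bash
python3 -c "
from h import *
where();get_image('scene');where();go((0,1,130))"
```

```text
t 11.35 clamp xyz [  0.6 -21.8 129.5] F [ 0.32 21.45  4.55] gap 85.1
t 11.4 clamp xyz [  0.7 -21.8 129.5] F [ 0.85 20.93  4.21] gap 85.5
shift [ -0.3 -22.8  -0.3] turn [-0.49 -0.42  0.97]
```

Call:
jog_arm --pt "0 4 0 -0.3 0 0" --pt "0 8 0 -0.6 0 0" --pt "0 11 0 -0.9 0 0" --pt "0 11 0 -0.9 0 0"

```text
clock: 11.73
tcp_pos: [0.5216, -0.0419, 0.1291]
orientation: [-3.115, -0.255, -0.012]
force: [-2.3, 23.6, 4.7]
finger_gap: 0.0854
```

```bash
python3 -c "
from h import *
where();get_image('scene');where();go((0,1,130))"
```

```text
t 11.73 clamp xyz [  0.8 -23.2 129.1] F [ 1.04 23.65  4.72] gap 85.4
t 11.78 clamp xyz [  0.8 -23.2 129.2] F [ 1.82 23.26  4.66] gap 85.5
shift [ -0.3 -24.2  -0.5] turn [-0.89 -0.51  1.25]
```

Call:
jog_arm --pt "0 -10 0 -0.3 0 0.4" --pt "-0.3 -20 -0.5 -0.6 -0.3 0.8" --pt "-0.3 -25 -0.5 -0.9 -0.5 1.2" --pt "-0.3 -25 -0.5 -0.9 -0.5 1.2" --pt "-0.3 -25 -0.5 -0.9 -0.5 1.2" --pt "-0.3 -25 -0.5 -0.9 -0.5 1.2" --pt "-0.3 -25 -0.5 -0.9 -0.5 1.2" --pt "-0.3 -25 -0.5 -0.9 -0.5 1.2"

```text
clock: 12.45
tcp_pos: [0.5173, -0.0179, 0.13]
orientation: [3.133, 0.222, 0.0]
force: [-0.3, -0.2, 0.2]
finger_gap: 0.0855
```

```bash
python3 -c "
from h import *
where();go((0,1,130))
cv2.imwrite('pics/s14.png',get_image('scene'))
"; python3 trk.py pics/s14.png
```

```text
t 12.45 clamp xyz [ -0.    1.1 130. ] F [-0.37 -0.19  0.23] gap 85.5
shift [ 0.   0.1 -0. ] turn [ 0.03 -0.01 -0.01]
10mm -> [-1.76  1.61]
pics/s14.png (-2.5, 2.125, 0.818917453289032)
```

Call:
jog_arm --pt "0 7 0 0 0 0" --pt "0 12 0 -0.3 0 0" --pt "0 15 0 -0.6 0 0" --pt "0 15 0 -0.6 0 0"

```text
clock: 12.83
tcp_pos: [0.5192, -0.0315, 0.1302]
orientation: [3.127, 0.222, 0.002]
force: [-0.7, 5.3, 1.4]
finger_gap: 0.0852
```

```bash
python3 -c "
from h import *
where()"
```

```text
t 12.83 clamp xyz [ -0.  -12.6 130.2] F [0.06 5.31 1.45] gap 85.2
```

Call:
jog_arm --pt "0 3 0 -0.3 0 0" --pt "0 5 0 -0.5 0 0" --pt "0 5 0 -0.5 0 0"

```text
clock: 13.08
tcp_pos: [0.5195, -0.033, 0.1303]
orientation: [3.127, 0.224, 0.003]
force: [-1.6, 10.0, 2.7]
finger_gap: 0.0851
```

```bash
python3 -c "
from h import *
where();get_image('scene');where();go((0,1,130))"
```

```text
t 13.08 clamp xyz [  0.  -14.2 130.3] F [-0.19 10.11  2.72] gap 85.1
t 13.13 clamp xyz [  0.  -14.2 130.3] F [0.11 9.49 2.73] gap 85.7
shift [ -0.  -15.2   0.2] turn [ 0.38 -0.08  0.1 ]
```

Call:
jog_arm --pt "0 3 0 -0.3 0 0" --pt "0 5 0 -0.5 0 0" --pt "0 5 0 -0.5 0 0"

```text
clock: 13.38
tcp_pos: [0.5197, -0.0336, 0.1302]
orientation: [3.129, 0.228, 0.004]
force: [-0.9, 11.3, 2.7]
finger_gap: 0.0853
```

```bash
python3 -c "
from h import *
where();get_image('scene');where();go((0,1,130))"
```

```text
t 13.38 clamp xyz [ 1.000e-01 -1.470e+01  1.302e+02] F [ 0.71 11.32  2.67] gap 85.3
t 13.43 clamp xyz [ 1.000e-01 -1.470e+01  1.302e+02] F [ 0.76 11.73  3.27] gap 85.5
shift [ -0.1 -15.7   0.1] turn [ 0.26 -0.13  0.24]
```

Call:
jog_arm --pt "0 4 0 -0.3 0 0" --pt "0 6 0 -0.5 0 0" --pt "0 6 0 -0.5 0 0"

```text
clock: 13.68
tcp_pos: [0.5199, -0.0341, 0.1301]
orientation: [-3.133, -0.233, -0.005]
force: [-0.6, 14.8, 2.3]
finger_gap: 0.0853
```

```bash
python3 -c "
from h import *
where();get_image('scene');where();go((0,1,130))"
```

```text
t 13.68 clamp xyz [  0.2 -15.3 130.1] F [ 1.48 14.78  2.32] gap 85.3
t 13.73 clamp xyz [  0.2 -15.3 130.1] F [ 1.08 14.08  2.72] gap 85.2
shift [ -0.1 -16.3   0.1] turn [ 0.02 -0.19  0.41]
```

Call:
jog_arm --pt "0 4 0 -0.3 0 0" --pt "0 7 0 -0.5 0 0" --pt "0 7 0 -0.5 0 0"

```text
clock: 13.98
tcp_pos: [0.5202, -0.0349, 0.1298]
orientation: [-3.126, -0.237, -0.006]
force: [-2.0, 15.6, 3.0]
finger_gap: 0.0856
```

```bash
python3 -c "
from h import *
where();get_image('scene');where();go((0,1,130))"
```

```text
t 13.98 clamp xyz [  0.4 -16.1 129.8] F [ 0.2  15.74  2.99] gap 85.6
t 14.03 clamp xyz [  0.4 -16.1 129.9] F [ 1.49 15.49  3.03] gap 85.5
shift [ -0.2 -17.1  -0. ] turn [-0.33 -0.25  0.58]
```

Call:
jog_arm --pt "0 4 0 -0.3 0 0" --pt "0 7 0 -0.5 0 0" --pt "0 7 0 -0.5 0 0"

```text
clock: 14.28
tcp_pos: [0.5203, -0.0352, 0.1295]
orientation: [-3.119, -0.242, -0.007]
force: [-0.7, 17.1, 3.1]
finger_gap: 0.0849
```

```bash
python3 -c "
from h import *
where();get_image('scene');where();go((0,1,130))"
```

```text
t 14.28 clamp xyz [  0.5 -16.4 129.5] F [ 1.74 17.04  3.08] gap 84.9
t 14.33 clamp xyz [  0.5 -16.4 129.6] F [ 0.9  16.81  3.07] gap 85.5
shift [ -0.3 -17.4  -0.2] turn [-0.74 -0.32  0.77]
```

Call:
jog_arm --pt "0 4 0 -0.3 0 0" --pt "0 8 0 -0.5 0 0" --pt "0 8 0 -0.5 0 0"

```text
clock: 14.58
tcp_pos: [0.5206, -0.0359, 0.1292]
orientation: [-3.109, -0.247, -0.008]
force: [-1.4, 18.6, 2.9]
finger_gap: 0.086
```

```bash
python3 -c "
from h import *
where();get_image('scene');where();go((0,1,130))"
```

```text
t 14.58 clamp xyz [  0.7 -17.1 129.2] F [ 1.18 18.6   2.94] gap 86.0
t 14.63 clamp xyz [  0.7 -17.1 129.2] F [ 1.85 17.58  3.21] gap 85.5
shift [ -0.4 -18.1  -0.4] turn [-1.24 -0.39  0.98]
```

Call:
jog_arm --pt "0 4 0 -0.5 0 0" --pt "0 8 0 -1 0 0" --pt "0 8 0 -1 0 0"

```text
clock: 14.88
tcp_pos: [0.5208, -0.036, 0.1291]
orientation: [-3.108, -0.253, -0.011]
force: [-2.5, 19.6, 4.8]
finger_gap: 0.0854
```

```bash
python3 -c "
from h import *
where();get_image('scene');where();go((0,1,130))"
```

```text
t 14.88 clamp xyz [  0.8 -17.3 129.1] F [ 0.28 19.73  4.8 ] gap 85.4
t 14.93 clamp xyz [  0.8 -17.3 129.1] F [ 0.98 19.42  4.78] gap 85.6
shift [ -0.5 -18.4  -0.5] turn [-1.28 -0.48  1.19]
```

Call:
jog_arm --pt "0 4 0 -0.7 0 0.5" --pt "0 9 0 -1.5 0 1" --pt "0 9 0 -1.5 0 1"

```text
clock: 15.18
tcp_pos: [0.5204, -0.0367, 0.1294]
orientation: [-3.117, -0.233, -0.011]
force: [-5.2, 20.8, 7.9]
finger_gap: 0.0857
```

```bash
python3 -c "
from h import *
where();get_image('scene');where();go((0,1,130))"
```

```text
t 15.18 clamp xyz [  0.4 -18.  129.4] F [-2.17 21.33  7.86] gap 85.7
t 15.23 clamp xyz [  0.4 -17.8 129.4] F [-2.13 21.35  7.7 ] gap 85.5
shift [ -0.2 -18.8  -0.3] turn [-0.91 -0.49  0.46]
```

Call:
jog_arm --pt "0 4 0 -0.7 0 0.5" --pt "0 10 0 -1.5 0 1" --pt "0 10 0 -1.5 0 1"

```text
clock: 15.48
tcp_pos: [0.52, -0.0379, 0.1296]
orientation: [-3.124, -0.214, -0.012]
force: [-4.0, 21.7, 8.4]
finger_gap: 0.0854
```

```bash
python3 -c "
from h import *
where();get_image('scene');where();go((0,1,130))"
```

```text
t 15.48 clamp xyz [ -0.2 -19.  129.6] F [-0.89 22.05  8.45] gap 85.4
t 15.53 clamp xyz [ -0.2 -18.8 129.6] F [-1.46 21.34  7.48] gap 85.4
shift [  0.1 -19.8  -0.2] turn [-0.6  -0.49 -0.24]
```

The load levelled off at about 21.5 N, which means the bar was already holding about 15–22 N. I'll let go and move to the release tab.

Call:
jog_arm --pt "0 -10 0 -0.3 -0.2 0" --pt "0 -18 0 -0.6 -0.5 -0.2" --pt "0 -20 0 -0.6 -0.5 -0.2" --pt "0 -20 0 -0.6 -0.5 -0.2" --pt "0 -20 0 -0.6 -0.5 -0.2" --pt "0 -20 0 -0.6 -0.5 -0.2" --pt "0 -20 0 -0.6 -0.5 -0.2" --pt "0 -20 0 -0.6 -0.5 -0.2"

```text
clock: 16.2
tcp_pos: [0.5173, -0.0185, 0.1297]
orientation: [3.134, 0.219, -0.0]
force: [0.2, 0.5, 0.4]
finger_gap: 0.0849
```

Call:
jog_arm --pt "0 0 -30 0 0 0" --pt "0 0 -65 0 0 0" --pt "0 0 -80 0 0 0" --pt "0 0 -80 0 0 0"

```text
clock: 16.53
tcp_pos: [0.52, -0.0194, 0.2151]
orientation: [3.131, 0.218, 0.014]
force: [0.8, 0.1, -1.0]
finger_gap: 0.0854
```

```bash
python3 -c "
from h import *
where();im=get_image('scene');cv2.imwrite('pics/s15f.png',im)
cv2.imwrite('pics/s15.png',cv2.resize(im[160:260,270:410],None,fx=5,fy=5,interpolation=2))
go((0,-66,160))"
```

```text
t 16.53 clamp xyz [  2.4  -0.7 215.1] F [ 0.81 -0.   -0.97] gap 85.4
shift [-1.6 65.5 52.7] turn [ 0.13 -0.31 -0.13]
```

View pics/s15.png

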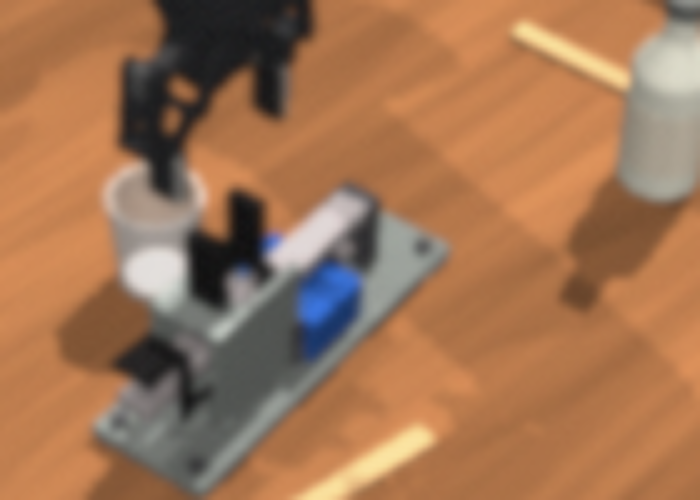

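Call:
jog_arm --pt "-1.6 35 0 0 0 0" --pt "-1.6 70 20 0 -0.3 0" --pt "-1.6 70 53 0 -0.3 0" --pt "-1.6 70 70 0 -0.3 0" --pt "-1.6 70 70 0 -0.3 0" --pt "-1.6 70 70 0 -0.3 0" --pt "-1.6 70 70 0 -0.3 0" --pt "-1.6 70 70 0 -0.3 0" --claw 0 --squeeze 40

```text
clock: 17.25
tcp_pos: [0.5286, -0.0888, 0.1444]
orientation: [3.131, 0.219, 0.005]
force: [1.2, -0.5, -0.1]
finger_gap: -0.0
```

```bash
python3 -c "
from h import *
where();im=get_image('scene');cv2.imwrite('pics/s16f.png',im)
cv2.imwrite('pics/s16.png',cv2.resize(im[160:260,270:410],None,fx=5,fy=5,interpolation=2))
where();go((0,-70,120))"
```

```text
t 17.25 clamp xyz [  1.1 -70.7 144.4] F [ 1.16 -0.66 -0.12] gap -0.0
t 17.3 clamp xyz [  1.3 -70.7 144.7] F [ 0.67 -0.27 -0.23] gap 0.3
shift [-1.3 -0.8 24.7] turn [ 0.21 -0.18 -0.1 ]
```

View pics/s16.png

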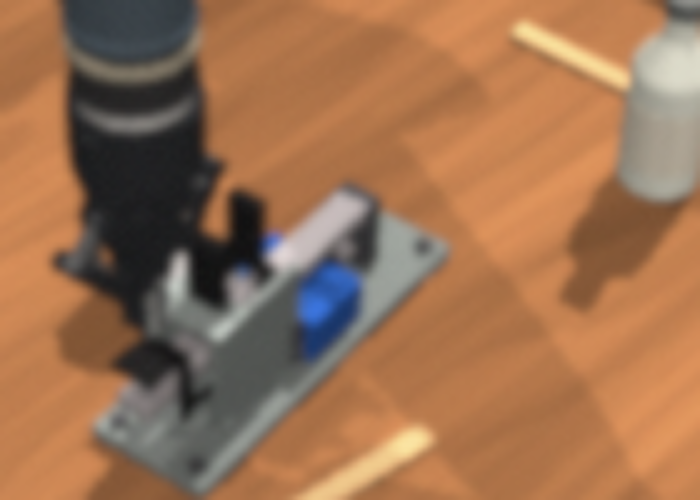

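```bash
python3 -c "
from h import *
f=lambda P:((proj('scene',clamp2w(S,np.array(P)/1000))-(270,160)+.5)*5-.5).round(0).tolist()
print('tip',f([(0,-70,125)]),'tcp',f([(0,-70,144)]))
for y in (-13,-20,-30):print(y,f([(0,y,z) for z in (150,165,180,195,210)]))
for y in (-127,-120,-110):print(y,f([(0,y,z) for z in (150,165,180,195,210)]))
"
```

```text
tip [[140.0, 327.0]] tcp [[139.0, 304.0]]
-13 [[201.0, 243.0], [200.0, 224.0], [200.0, 205.0], [199.0, 186.0], [199.0, 166.0]]
-20 [[193.0, 249.0], [193.0, 230.0], [192.0, 211.0], [192.0, 192.0], [191.0, 173.0]]
-30 [[183.0, 258.0], [182.0, 240.0], [181.0, 221.0], [181.0, 202.0], [180.0, 182.0]]
-127 [[74.0, 354.0], [72.0, 335.0], [70.0, 316.0], [69.0, 297.0], [67.0, 277.0]]
-120 [[82.0, 347.0], [80.0, 328.0], [79.0, 309.0], [77.0, 289.0], [76.0, 270.0]]
-110 [[93.0, 336.0], [92.0, 318.0], [91.0, 299.0], [89.0, 279.0], [88.0, 260.0]]
```

```bash
python3 -c "
from h import *
print(read_state()['joints'].round(3))"
```

```text
[-2.900e-01  7.500e-02 -8.300e-02  1.409e+00 -2.000e-03  2.711e+00]
```

Call:
jog_arm --pt "0 0 -10 0 0 -7" --pt "0 0 -10 0 0 -14" --pt "0 0 -10 0 0 -21" --pt "0 0 -10 0 0 -28" --pt "0 0 -10 0 0 -35" --pt "0 0 -10 0 0 -42" --pt "0 0 -10 0 0 -49" --pt "0 0 -10 0 0 -56"

```text
clock: 17.97
tcp_pos: [0.5297, -0.0887, 0.1565]
orientation: [2.652, 1.67, 0.005]
force: [0.1, 0.1, -0.1]
finger_gap: 0.0
```

Call:
jog_arm --pt "0 0 0 0 0 -7" --pt "0 0 0 0 0 -14" --pt "0 0 0 0 0 -21" --pt "0 0 0 0 0 -28" --pt "0 0 0 0 0 -34" --pt "0 0 0 0 0 -34" --pt "0 0 0 0 0 -34"

```text
clock: 18.55
tcp_pos: [0.5305, -0.0887, 0.1579]
orientation: [2.049, 2.368, 0.003]
force: [0.0, 0.3, 0.2]
finger_gap: 0.0001
```

```bash
cat >> h.py <<'E'
def go2(P,s=S):
    st=read_state(); t=clamp2w(s,np.array(P)/1000)[0]; Rt=R.from_rotvec(st["orientation"]); h=s[2]-np.pi/2
    best=None
    for k in(0,np.pi):
        y=np.array([np.cos(h+k),np.sin(h+k),0]); z=np.array([0,0,-1.]); D=R.from_matrix(np.c_[np.cross(y,z),y,z]); v=np.degrees((Rt.inv()*D).as_rotvec())
        if best is None or np.linalg.norm(v)<np.linalg.norm(best): best=v
    print("shift",(Rt.inv().apply(t-st["tcp_pos"])*1000).round(1),"turn",best.round(2))
    c=Rt.inv().apply([np.cos(s[2]),np.sin(s[2]),0]); print("clamp fwd in tool",c.round(2))
E
python3 -c "
from h import *
where();im=get_image('scene');cv2.imwrite('pics/s17f.png',im)
cv2.imwrite('pics/s17.png',cv2.resize(im[160:260,270:410],None,fx=5,fy=5,interpolation=2))
where();go2((0,-70,120))"
```

```text
t 18.55 clamp xyz [  3.  -70.8 157.9] F [0.08 0.24 0.15] gap 0.1
t 18.6 clamp xyz [  2.8 -70.8 157.6] F [-0.37 -0.16 -0.5 ] gap 0.1
shift [ 1.  -3.1 37.6] turn [0.45 0.34 0.17]
clamp fwd in tool [ 1.    0.   -0.01]
```

View pics/s17.png

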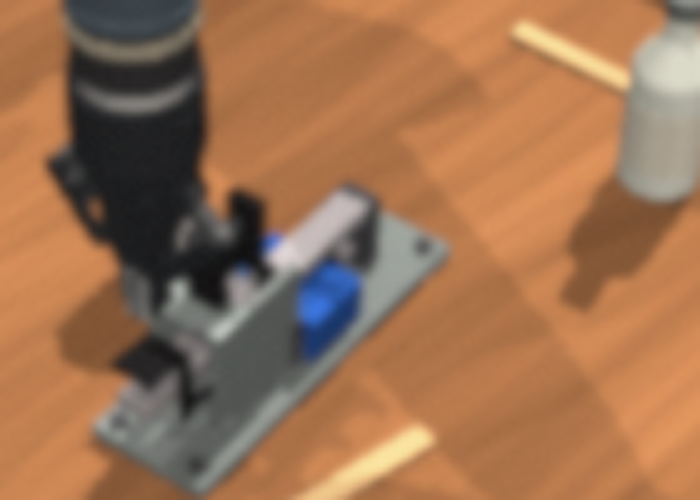

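Call:
jog_arm --pt "0 -3 20 0 0 0" --pt "0 -3 36 0 0 0" --pt "0 -3 39 0.4 0.3 0" --pt "0 -3 39 0.4 0.3 0"

```text
clock: 18.93
tcp_pos: [0.5267, -0.089, 0.1173]
orientation: [-2.056, -2.373, 0.002]
force: [-0.5, 0.4, 0.0]
finger_gap: 0.0003
```

```bash
python3 -c "
from h import *
where();go2((0,-70,116))"
```

```text
t 18.93 clamp xyz [ -0.8 -70.6 117.3] F [-0.45  0.45  0.05] gap 0.3
shift [0.6 0.8 1.3] turn [-0.12 -0.04  0.1 ]
clamp fwd in tool [1. 0. 0.]
```

Call:
jog_arm --pt "0 0.8 4 0 0 0" --pt "-2 0.8 6 0 0 0" --pt "-4 0.8 8 0 0 0" --pt "-6 0.8 10 0 0 0" --pt "-8 0.8 12 0 0 0" --pt "-9 0.8 14 0 0 0" --pt "-10 0.8 15 0 0 0" --pt "-10 0.8 15 0 0 0"

```text
clock: 19.6
tcp_pos: [0.5297, -0.0998, 0.1025]
orientation: [2.057, 2.373, -0.002]
force: [2.8, -0.5, 2.2]
finger_gap: -0.0002
```

```bash
python3 -c "
from h import *
where();im=get_image('scene');cv2.imwrite('pics/s18f.png',im)
cv2.imwrite('pics/s18.png',cv2.resize(im[160:260,270:410],None,fx=5,fy=5,interpolation=2))
where()";python3 trk.py pics/s16f.png pics/s18f.png
```

```text
t 19.6 clamp xyz [  0.7 -81.7 102.5] F [ 2.73 -0.89  2.21] gap -0.2
t 19.65 clamp xyz [  0.7 -81.6 102.6] F [ 0.59 -1.14  2.67] gap 0.1
10mm -> [-1.76  1.61]
pics/s16f.png (-2.875, 2.25, 0.8880442976951599)
pics/s18f.png (-0.5, 0.375, 0.9807900786399841)
```

View pics/s18.png

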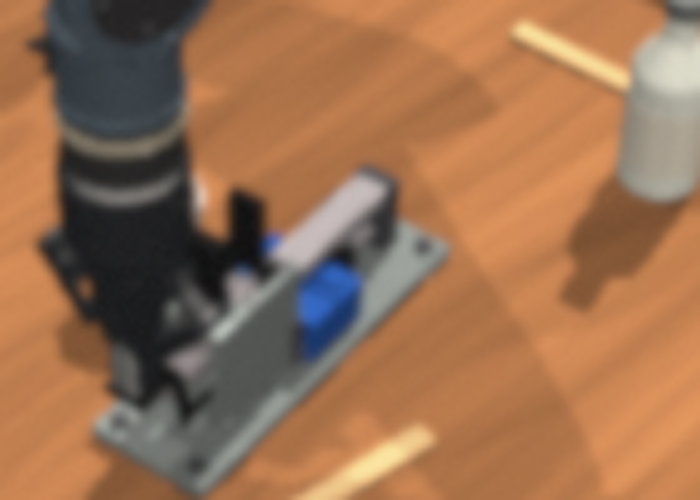

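The jaw is running back. I'll keep the tab down, slightly deeper.

Call:
jog_arm --pt "0 0 2 0 0 0" --pt "0 0 2 0 0 0" --pt "0 0 2 0 0 0" --pt "0 0 2 0 0 0" --pt "0 0 2 0 0 0" --pt "0 0 2 0 0 0" --pt "0 0 2 0 0 0" --pt "0 0 2 0 0 0"

```text
clock: 20.32
tcp_pos: [0.5299, -0.1005, 0.1011]
orientation: [2.057, 2.372, -0.003]
force: [-0.4, -4.5, 5.4]
finger_gap: -0.0003
```

```bash
python3 -c "
from h import *
where();im=get_image('scene');cv2.imwrite('pics/s19f.png',im)
where()";python3 trk.py pics/s19f.png
```

```text
t 20.32 clamp xyz [  0.8 -82.4 101.1] F [-1.04 -4.44  5.36] gap -0.3
t 20.37 clamp xyz [  0.8 -82.5 101.1] F [-0.65 -5.29  4.55] gap -0.0
10mm -> [-1.76  1.61]
pics/s19f.png (-0.25, 0.125, 0.9803354144096375)
```

Call:
jog_arm --pt "0 0 2 0 0 0" --pt "0 0 2 0 0 0" --pt "0 0 2 0 0 0" --pt "0 0 2 0 0 0"

```text
clock: 20.7
tcp_pos: [0.5301, -0.1007, 0.1007]
orientation: [2.056, 2.371, -0.003]
force: [-1.9, -4.0, 10.3]
finger_gap: 0.0001
```

```bash
python3 -c "
from h import *
where();im=get_image('scene');cv2.imwrite('pics/s20f.png',im)
cv2.imwrite('pics/s20.png',cv2.resize(im[160:260,270:410],None,fx=5,fy=5,interpolation=2))
where()";python3 trk.py pics/s20f.png
```

```text
t 20.7 clamp xyz [  0.9 -82.6 100.7] F [-2.47 -3.73 10.34] gap 0.1
t 20.75 clamp xyz [  0.9 -82.7 100.7] F [-1.73 -2.5  10.68] gap -0.1
10mm -> [-1.76  1.61]
pics/s20f.png (-0.25, 0.125, 0.980475902557373)
```

View pics/s20.png

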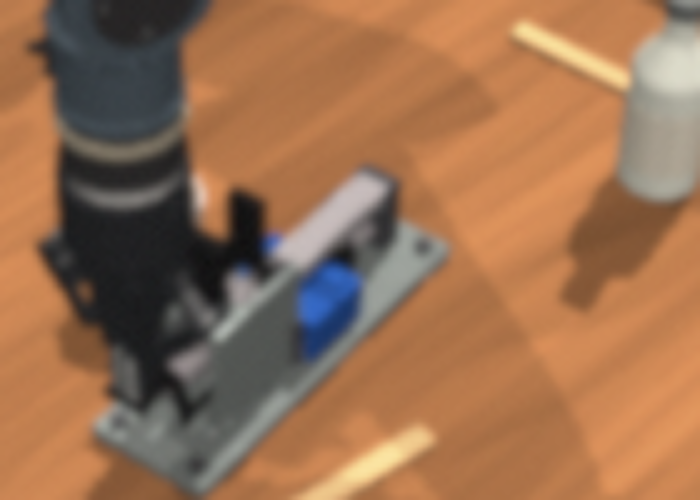

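The jaw is fully back (the tracker holds steady at about 1 mm) and the mould is still shut. I'll lift off the tab.

Call:
jog_arm --pt "4 0 -6 0 0 0" --pt "8 0 -14 0 0 0" --pt "8 0 -40 0 0 0" --pt "8 0 -75 0 0 0" --pt "8 0 -110 0 0 0" --pt "-20 0 -130 0 0 0" --pt "-60 0 -130 0 0 0" --pt "-100 0 -130 0 0 0"

```text
clock: 21.42
tcp_pos: [0.5449, -0.1977, 0.233]
orientation: [2.051, 2.375, 0.002]
force: [-0.0, -0.1, -0.2]
finger_gap: 0.0001
```

Call:
jog_arm --pt "-40 0 0 0 0 0" --pt "-80 0 0 0 0 0" --pt "-100 0 0 0 0 0" --pt "-100 0 0 0 0 0"

```text
clock: 21.75
tcp_pos: [0.5587, -0.2992, 0.2302]
orientation: [-2.057, -2.373, -0.002]
force: [-1.4, 0.3, -0.3]
finger_gap: -0.0001
```

```bash
python3 -c "
from h import *
where();im=get_image('scene');cv2.imwrite('pics/s21f.png',im);b=get_image('top');cv2.imwrite('pics/t21f.png',b)
k=dict(fx=4,fy=4,interpolation=2)
cv2.imwrite('pics/f21.png',np.hstack([cv2.resize(im[160:280,260:360],None,**k),cv2.resize(b[160:280,255:355],None,**k)]))
for l in ('trigger','release'):print(search_frame('scene',l)[:1])
";python3 trk.py pics/s21f.png
```

```text
t 21.75 clamp xyz [   1.3 -283.2  230.2] F [-1.32  0.49 -0.29] gap -0.1
[{'extent': [319.1, 210.3, 12.7, 16.8], 'score': 0.45}]
[{'extent': [301.1, 235.8, 20.9, 17.1], 'score': 0.72}]
10mm -> [-1.76  1.61]
pics/s21f.png (-0.125, 0.125, 0.9774613976478577)
```

View pics/f21.png

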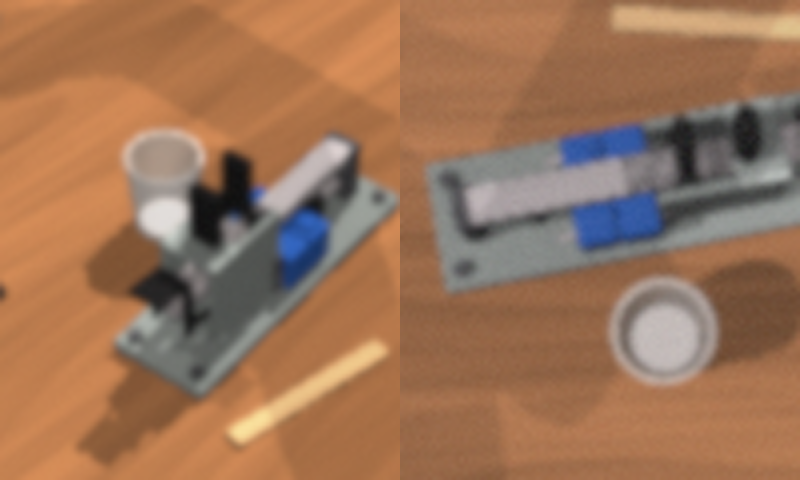

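View pics/t21f.png

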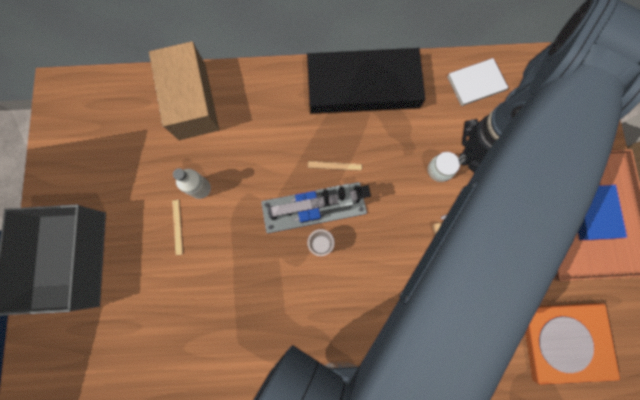

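```bash
python3 -c "
from workcell import *
print(sign_off())"
```

```text
the job is handed in; nothing more can be done
None
```

The clamp job is done and handed in at about 22 s of the 72 s allowed. The mould is shut and free, and the jaw is fully back. No verdict was reported, so the result rests on the checks below.

**Clamping:** I used five full or near-full squeezes, pulling the trigger with the front finger by moving the arm. A shorter sixth squeeze tested how firmly the jaw was holding.
- **Trigger load:** it peaked at about 23.5 N, which puts at most 26 N on the mould, well under the 35 N that cracks it.
- **Holding force:** with the trigger let go, I estimate 13–23 N on the mould. On the sixth squeeze the load climbed steeply to about 21 N before the bar began to move, which agrees with that estimate.

**Release:** I pressed the tab down and followed it rearward, holding it for about a second until the jaw stopped. I turned the gripper 90° first, because its knuckles would have come too close to the handle.

**Last checks:** In the final pictures the two mould halves are touching, the jaw is within about 1 mm of its starting point, and the trigger and tab look at rest. The bystanders I could see had not moved, but the arm hid the tongs and most of the file in the last top view. The gripper did not go near either of them low down.

**Disagreement:** The camera showed the jaw slipping back 3.5–8 mm when the trigger was let go, more than the 3 mm stated. I took that as error in the picture tracking and relied on the load readings instead.

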